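# Sweep the tasting tokens into the token tray

### The job

Sweep the three blue tasting tokens along the worktop with your fingertips, in through the open side of the token tray and up over its sloping lip, until all three lie flat and wholly on the tray's flat floor. Push them gently, without flicking, picking up or lifting any, and leave the votive glass with its tealight, the steel cup and the slate coaster where they are.

Things in the scene. Friction and masses are not known exactly. Their poses are not given: they have to be found in the camera images.
- token_tray: Low token tray, fixed: dark wooden rails (10 mm thick, 22 mm high) on three sides, pale aluminium floor. Origin: middle of the tray, at worktop height; z up, +y points out through the open side (roughly to the robot's left), x along the back rail. Inside 180 mm wide (x -90 to 90 mm). Flat floor, 2.5 mm above the worktop, from the back rail (y = -75 mm) to y = +45 mm.
- tray_mouth (a point): Middle of the outer edge of the tray's sloping lip, in the open side, level with the worktop: 85 mm from the tray's origin along its +y. From here the lip rises smoothly, without a step, to the flat floor 40 mm farther in; flat things slide up it. The side rails end where the lip meets the floor, so the lip itself has no rails.
- token_1: Round flat blue token with a white ring on top, 36 mm in diameter, 10 mm thick, about 20 g, loose, flat on the worktop, left of the tray's open side; one of three alike. Origin: centre of its underside, z up. Slides when its rim is pushed. A fingertip 4 to 5 mm above the worktop meets the rim and still clears the tray's floor and lip.
- token_2: Round flat blue token with a white ring on top, 36 mm in diameter, 10 mm thick, about 20 g, loose, flat on the worktop, left of the tray's open side; one of three alike. Origin: centre of its underside, z up. Slides when its rim is pushed. A fingertip 4 to 5 mm above the worktop meets the rim and still clears the tray's floor and lip.
- token_3: Round flat blue token with a white ring on top, 36 mm in diameter, 10 mm thick, about 20 g, loose, flat on the worktop, left of the tray's open side; one of three alike. Origin: centre of its underside, z up. Slides when its rim is pushed. A fingertip 4 to 5 mm above the worktop meets the rim and still clears the tray's floor and lip.
- votive: Low pink glass votive bowl, 74 mm across, 43 mm high, loose, beyond the work as the robot sees it. Origin: centre of its underside. Leave alone.
- tealight: Tealight standing in the votive bowl, 40 mm across, with its flame shape its top is about 54 mm above the worktop. Origin: centre of its underside. Leave alone.
- steel_cup: Steel cup with a strap handle, 58 x 79 mm, 92 mm high, loose, on the left of the tokens. Origin: on its underside. Leave alone.
- coaster: Square dark slate coaster, about 67 x 67 mm, 6 mm thick, loose, lying beyond the tokens as the robot sees it. Origin: centre of its underside. Leave alone.
There are look-alikes about, which are no part of the job. Leave any pink or red look-alike of the token_3 alone.

How it is judged:
At the end, for the whole second after the job is handed in: All three tokens are at rest inside the tray between its rails, past the sloping lip (token centres at most 37 mm from the tray origin toward the open side, so up to 10 mm may overhang the lip), each on the floor and not on another token (underside less than 8 mm above the worktop) (x of token_1 in the frame of token_tray between -0.09 and 0.09 m and y of token_1 in the frame of token_tray between -0.075 and 0.037 m and z of each of token_1, token_2, token_3 in the frame of token_tray below 0.008 m and linear speed of each of token_1, token_2, token_3 below 0.02 m/s and x of token_2 in the frame of token_tray between -0.09 and 0.09 m and y of token_2 in the frame of token_tray between -0.075 and 0.037 m and x of token_3 in the frame of token_tray between -0.09 and 0.09 m and y of token_3 in the frame of token_tray between -0.075 and 0.037 m); the robot touches nothing.
It fails at once if token lifted off the surface (underside centre above 22 mm) (height (world z) of any of token_1, token_2, token_3 above 0.022 m).
It fails at once if token flicked (faster than 0.8 m/s) (linear speed of any of token_1, token_2, token_3 above 0.8 m/s).
It fails at once if votive glass, tealight, steel cup or coaster moved more than 15 mm (distance of any of votive, tealight, steel_cup, coaster from where it was at the start of the episode above 0.015 m).
It also fails if it takes over 64 s, if anything falls off the work surface, if the arm or the gripper's body presses on something with over 40 N, if the wrist force passes 120 N, or if a joint passes its speed limit or range.

### The arm

A 6-joint arm with a two-finger parallel gripper is mounted at the origin on a cart in front of the work surface, level with it; the furniture and walls round the work are solid. World frame = base frame: x ahead of the robot, y to its left, z up, the work surface at z = 0. Lengths are in m, angles in rad, forces in N, time in s.
With the tool pointing down it reaches from about 0.375 to 0.975 m from the base axis. Payload 3.8 kg.
Tool frame: the origin (TCP) lies on the centre line of the jaws, within the pads' length; the fingertips stand 25 mm ahead of it and the grasp point (between the pads) lies 6 mm ahead of it; z points along the fingers, y is the direction in which the jaws open and shut (so a half turn about z gives the same grasp; the last joint's range is limited). The gripper opens to 85 mm and grips with 20 to 120 N. Pads are 22 mm wide; open, the fingers measure 114 mm over their backs; the gripper's body (76 mm by 85 mm) begins 54 mm behind the grasp point. The pads swing forward as they close: fully open they stand 13 mm farther back than shut.
Start: joints at [1.068, 0.264, 1.604, -0, 1.274, -0.037], TCP at [0.303, 0.603, 0.256] pointing down, gripper open.
Joint ranges: [-2.63, 2.63], [-0.94, 2.18], [0.31, 2.57], [-1.31, 4.45], [0, 2.66], [-2.55, 2.55]. Speed limits (rad/s): [2.57, 2.57, 3.14, 3.14, 3.14, 3.14].

### API

Orientations are given as a rotation vector (axis times angle).
In Python, from workcell import bot gives the robot as it stands.
- The arm moves only by the tool servo_tool, never from a script. Its argument "moves" is a list of rows, each a list of 3 entries, a list of its own where there are three numbers: the closure in counts, from 0 (fully open) to 255 (shut), then the shift along the tool's x, y, z in m, then the turn about the tool's z in rad. A call has exactly 8 rows; each row shifts and turns the pose as measured when the row begins, along the tool's axes as they then stand; what a row does not reach is not made up. A row lasts 1/12 s, in which the tool goes at most 41.7 mm and 7.16 degrees, less where a joint would pass 70% of its speed; a pose out of reach is approached as far as the arm can. A call is refused whole if a number of a shift passes 0.0417 or a number of a turn 0.125, either way. A call with a gripper value outside its range is refused whole. The fingers move at their own pace and stop on an object; "newtons" is the grip in N (left out, the last holds). Time passes only in rows, so rows that do not move let the fingers close, or fill a call up. It gives the time, the measured TCP pose, the force and the opening at its end, in the units of the state.
- bot.read_state(): the state, without advancing time (a new reading comes with each control period).
- bot.read_camera(name): name is "scene" or "top"; returns a dict with "pixels" (400x640x3 uint8, red, green, blue), "depth" (400x640 float32, m along the optical axis (not along the pixel's ray), 0 where there is no reading), "intrinsics" (3x3 intrinsics, pixels), "R" (3x3) and "t" (3): a world point X has camera coordinates R X + t. Camera axes: x right, y down, z forward; pixel columns grow to the right and rows downward; lengths in m; the calibration is good to about 2 mm. A picture is of the moment at which its call begins.
- bot.finish_job(): hands the job in, once; it reports no verdict.
The state is a dict: "time": time; "q": joint angles; "joint_vel": joint speeds; "joint_torque": joint torques, N m; "tool_pos": TCP position; "tcp_rot": TCP orientation; "wrist_force": force on the tool from outside, world axes, zero at the start; "torque": the same for the moment, N m; "width": opening from 0.0 (shut) to 1.0 (fully open).
Only numpy, scipy, OpenCV 4.12 (cv2) and the standard library are available. Lean on these libraries where they do the work, as an engineer would, in place of code of your own. Each camera call takes 0.05 s, during which the arm holds its last target.

## Working session

There is one attempt and no reset: what is moved stays moved. The work goes in short steps, Python scripts to look and compute and a tool call to move; the robot and the scene stay as the last step left them, time stands still between calls to the robot, and variables do not carry over. Pictures are saved under pics/ and viewed, and the job is handed in when it is done.

Besides the shell and the picture viewer there is one more tool, called after "Emit:" as name(argument=value, ...), one argument or row to a line, values as JSON. servo_tool: Moves the arm, as the interface text tells. Its arguments: {"type":"object","properties":{"moves":{"type":"array","items":{"type":"array"}},"newtons":{"type":"number"}},"required":["moves"]}

```bash
mkdir -p pics; ls; python3 - <<'E'
from workcell import bot
import cv2,numpy as np
s=bot.read_state();print({k:np.round(v,4).tolist() for k,v in s.items()})
for n in("scene","top"):
    c=bot.read_camera(n);cv2.imwrite(f"pics/{n}0.png",c["pixels"][:,:,::-1]);np.savez(f"{n}0.npz",**c)
    print(n,c["intrinsics"].round(1).tolist(),c["R"].round(3).tolist(),c["t"].round(3).tolist())
E
```

```text
pics
{'time': 0.0, 'q': [1.0681, 0.2647, 1.6054, -0.0, 1.2737, -0.0369], 'joint_vel': [-0.001, -0.0005, 0.0001, -0.0016, 0.0004, -0.0], 'joint_torque': [-0.0002, -51.5111, -36.7316, 0.0, 0.0131, -0.0], 'tool_pos': [0.3028, 0.6025, 0.2549], 'tcp_rot': [-0.7249, -3.0562, 0.0034], 'wrist_force': [0.041, 0.388, 0.9661], 'torque': [0.0197, 0.0007, 0.0296], 'width': 0.9985}
scene [[430.9, 0.0, 326.0], [0.0, 430.9, 199.4], [0.0, 0.0, 1.0]] [[-0.985, 0.17, 0.01], [0.127, 0.772, -0.623], [-0.114, -0.613, -0.782]] [0.555, -0.127, 1.399]
top [[415.7, 0.0, 325.6], [0.0, 415.7, 205.5], [0.0, 0.0, 1.0]] [[0.011, -1.0, 0.003], [-0.98, -0.012, -0.2], [0.2, -0.001, -0.98]] [0.123, 0.555, 0.945]
```

View pics/scene0.png

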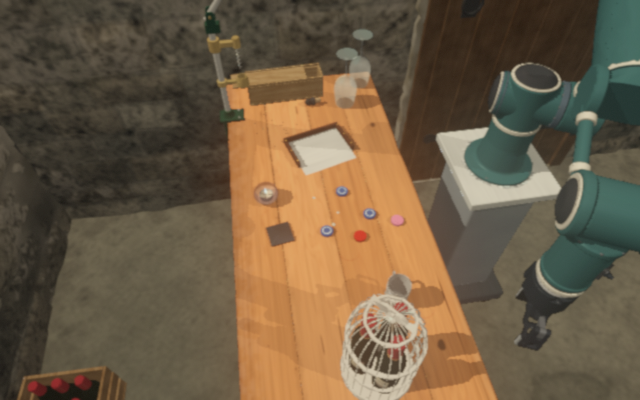

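View pics/top0.png

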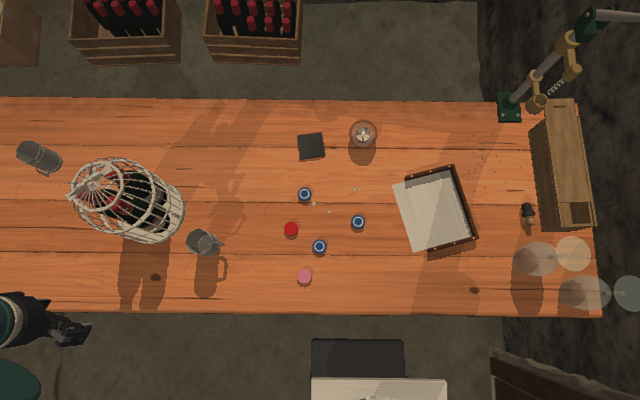

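The top view shows the blue tokens at about (304,194), (358,221) and (319,246). The red and pink look-alikes are at (291,229) and (304,276), the tray at (437,210) with its mouth to the left, and the cup at (203,242).

```bash
cat > h.py <<'E'
import cv2,numpy as np
def ray(c,u,v,z):
    K,R,t=c["intrinsics"],c["R"],c["t"]
    d=R.T@np.linalg.solve(K,[u,v,1.]);o=-R.T@t
    return (o+d*(z-o[2])/d[2])
def proj(c,X):
    p=c["intrinsics"]@(c["R"]@np.asarray(X)+c["t"]);return p[:2]/p[2]
def blobs(c,lo,hi,z,amin=20):
    hsv=cv2.cvtColor(c["pixels"],cv2.COLOR_RGB2HSV)
    m=cv2.inRange(hsv,lo,hi)
    m=cv2.morphologyEx(m,cv2.MORPH_CLOSE,np.ones((5,5),np.uint8))
    cs,_=cv2.findContours(m,cv2.RETR_EXTERNAL,cv2.CHAIN_APPROX_NONE)
    r=[]
    for k in cs:
        a=cv2.contourArea(k)
        if a<amin: continue
        h=cv2.convexHull(k);M=cv2.moments(h);u,v=M["m10"]/M["m00"],M["m01"]/M["m00"]
        r.append((round(u,1),round(v,1),a,ray(c,u,v,z).round(4).tolist()))
    return r
BL=((105,90,40),(130,255,255))
E
python3 - <<'E'
from h import *
for n in("scene","top"):
    c=dict(np.load(n+"0.npz"))
    print(n)
    for b in blobs(c,*BL,0.009): print(' blue',b)
    for b in blobs(c,(165,80,120),(180,255,255),0.009): print(' red',b)
c=dict(np.load("top0.npz"))
im=c["pixels"][140:290,180:500,::-1]
cv2.imwrite("pics/crop.png",cv2.resize(im,None,fx=2.5,fy=2.5,interpolation=cv2.INTER_CUBIC))
E
```

```text
scene
 red (397.0, 219.9, 65.5, [0.3886, 0.1845, 0.009])
top
 blue (319.0, 246.2, 124.0, [0.4603, 0.1448, 0.009])
 blue (357.7, 221.5, 124.0, [0.5232, 0.0488, 0.009])
 blue (304.1, 193.9, 115.0, [0.5924, 0.1844, 0.009])
 red (303.6, 275.7, 135.0, [0.3877, 0.1812, 0.009])
```

View pics/crop.png

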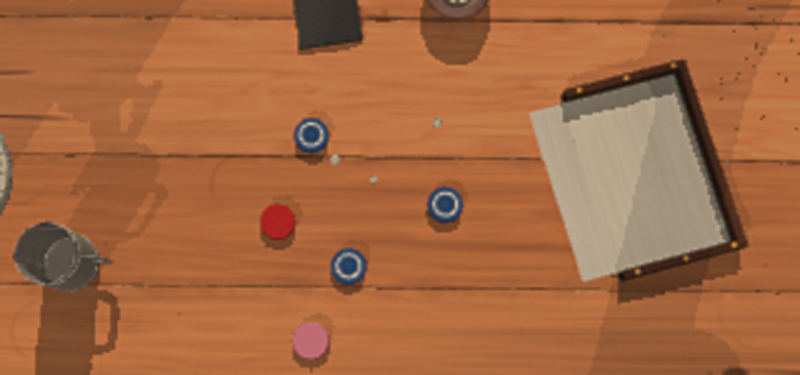

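```bash
python3 - <<'E'
from h import *
c=dict(np.load("top0.npz"))
P=lambda x,y,z:ray(c,180+(x+.5)/2.5-.5,140+(y+.5)/2.5-.5,z)
L1=P(530,114,0);L2=P(584,281,0);B1=P(682,62,.022);B2=P(746,243,.022)
for n,p in zip("L1 L2 B1 B2".split(),(L1,L2,B1,B2)): print(n,p.round(4))
print(np.linalg.norm(L1-L2),np.linalg.norm(B1-B2))
mB=(B1+B2)/2;mL=(L1+L2)/2
d=(mL-mB)[:2];print("len",np.linalg.norm(d),"y axis ang",np.degrees(np.arctan2(d[1],d[0])))
e=(L1-L2)[:2];print(np.degrees(np.arctan2(e[1],e[0])));e=(B1-B2)[:2];print(np.degrees(np.arctan2(e[1],e[0])))
print("red",P(278,222,.009),"cup handle",P(110,262,.05),"cup top ctr",P(50,247,.09),"coaster",P(300,48,.006),P(361,40,.006))
for v in (100,314): print(ray(c,320,v,0))
K=c["intrinsics"]
E
```

```text
L1 [ 0.6199 -0.0397  0.    ]
L2 [ 0.4491 -0.09    0.    ]
B1 [ 0.6707 -0.192   0.022 ]
B2 [ 0.4862 -0.2457  0.022 ]
0.17804080993355262 0.19216401994236598
len 0.16010334944545593 y axis ang 105.9117343732004
16.391116999449114
16.216618898497785
red [0.50357197 0.21548478 0.009     ] cup handle [0.45741159 0.37051929 0.05      ] cup top ctr [0.46628619 0.41638209 0.09      ] coaster [0.68602121 0.19801493 0.006     ] [0.69545321 0.13497159 0.006     ]
[0.85364149 0.14784524 0.        ]
[0.29732393 0.14017017 0.        ]
```

Emit:
servo_tool(
  moves=[
    [195,[0,0,0],0.118],
    [195,[0,0,0],0.118],
    [195,[0,0,0],0.118],
    [195,[0,0,0],0.118],
    [195,[0,0,0],0.118],
    [195,[0,0,0],0.118],
    [195,[0,0,0],0.118],
    [195,[0,0,0],0],
  ],
  newtons=20,
)

```text
time: 0.77
tool_pos: [0.3013, 0.5996, 0.2485]
tcp_rot: [1.939, 2.469, -0.02]
wrist_force: [-0.5, 0.5, 0.2]
width: 0.231
```

```bash
cat > t.py <<'E'
from h import *
from workcell import bot
from scipy.spatial.transform import Rotation as Ro
O=np.array([.557,-.143]);th=np.radians(106.2)
Y=np.array([np.cos(th),np.sin(th)]);X=np.array([Y[1],-Y[0]])
def tray(p): d=np.asarray(p)[:2]-O;return np.array([d@X,d@Y])
def world(x,y): return O+x*X+y*Y
def st(goal=None):
    s=bot.read_state();R=Ro.from_rotvec(s["tcp_rot"]).as_matrix();p=s["tool_pos"]
    print("t",round(s["time"],2),"tcp",p.round(4),"tray",tray(p).round(4),"yaw x",np.degrees(np.arctan2(R[1,0],R[0,0])).round(2),"zax",R[:,2].round(3),"F",s["wrist_force"].round(1),"w",round(s["width"],3))
    if goal is not None:
        g=np.r_[world(*goal[:2]),goal[2]];print("to go tool",(R.T@(g-p)).round(4))
E
python3 -c "
from t import *
st((.021,.236,.1))"
```

```text
t 0.77 tcp [0.3013 0.5996 0.2485] tray [-0.0384  0.7845] yaw x 103.7 zax [-0.006 -0.011 -1.   ] F [-0.5  0.5  0.2] w 0.231
to go tool [-0.5439  0.0846  0.153 ]
```

Emit:
servo_tool(
  moves=[
    [195,[-0.02,0.003,0],-0.044],
    [195,[-0.035,0.006,0],0],
    [195,[-0.038,0.006,0],0],
    [195,[-0.038,0.006,0],0],
    [195,[-0.038,0.006,0],0],
    [195,[-0.038,0.006,0],0],
    [195,[-0.038,0.006,0],0],
    [195,[-0.038,0.006,0],0],
  ],
)

```text
time: 1.43
tool_pos: [0.4258, 0.3384, 0.2456]
tcp_rot: [-1.828, -2.553, 0.026]
wrist_force: [-0.2, 0.5, 0.9]
width: 0.233
```

```bash
python3 -c "
from t import *
st((.021,.236,.1))"
```

```text
t 1.43 tcp [0.4258 0.3384 0.2456] tray [0.0084 0.4989] yaw x 108.81 zax [-0.011 -0.013 -1.   ] F [-0.2  0.5  0.9] w 0.233
to go tool [-0.262   0.0028  0.1478]
```

Emit:
servo_tool(
  moves=[
    [195,[-0.038,0,0.01],0.02],
    [195,[-0.038,0,0.015],0.02],
    [195,[-0.038,0,0.02],0],
    [195,[-0.038,0,0.025],0],
    [195,[-0.038,0,0.025],0],
    [195,[-0.035,0,0.025],0],
    [195,[-0.022,0,0.02],0],
    [195,[-0.01,0,0.01],0],
  ],
)

```text
time: 2.1
tool_pos: [0.5051, 0.0899, 0.1053]
tcp_rot: [1.844, 2.535, -0.008]
wrist_force: [-0.6, 0.3, 0.2]
width: 0.236
```

```bash
python3 -c "
from t import *
st((.021,.236,.045))"
```

```text
t 2.1 tcp [0.5051 0.0899 0.1053] tray [0.0152 0.2381] yaw x 107.95 zax [ 0.002 -0.008 -1.   ] F [-0.6  0.3  0.2] w 0.236
to go tool [-0.0018  0.0058  0.0603]
```

Emit:
servo_tool(
  moves=[
    [195,[0,0.006,0.02],0.1],
    [195,[0,0,0.02],0],
    [195,[0,0,0.012],0],
    [195,[0,0,0.005],0],
    [195,[0,0,0.003],0],
    [195,[0,0,0],0],
    [195,[0,0,0],0],
    [195,[0,0,0],0],
  ],
)

```text
time: 2.77
tool_pos: [0.5091, 0.0861, 0.0395]
tcp_rot: [1.96, 2.452, -0.016]
wrist_force: [-0.3, 0.4, 0.0]
width: 0.237
```

```bash
python3 -c "
from t import *
st((.021,.236,.03))
c=bot.read_camera('top');cv2.imwrite('pics/t1.png',cv2.resize(c['pixels'][140:290,240:480,::-1],None,fx=3,fy=3))
for b in blobs(c,*BL,.009): print(b,tray(b[3]).round(4))
c=bot.read_camera('scene');cv2.imwrite('pics/s1.png',cv2.resize(c['pixels'][110:260,220:460,::-1],None,fx=3,fy=3))
"
```

```text
t 2.77 tcp [0.5091 0.0861 0.0395] tray [0.0179 0.2334] yaw x 102.72 zax [-0.004 -0.01  -1.   ] F [-0.3  0.4  0. ] w 0.237
to go tool [0.0029 0.003  0.0094]
(316.1, 245.8, 52.5, [0.461, 0.1519, 0.009]) [-0.0099  0.31  ]
(303.9, 193.9, 94.5, [0.5925, 0.1851, 0.009]) [0.1256 0.3052]
```

View pics/t1.png

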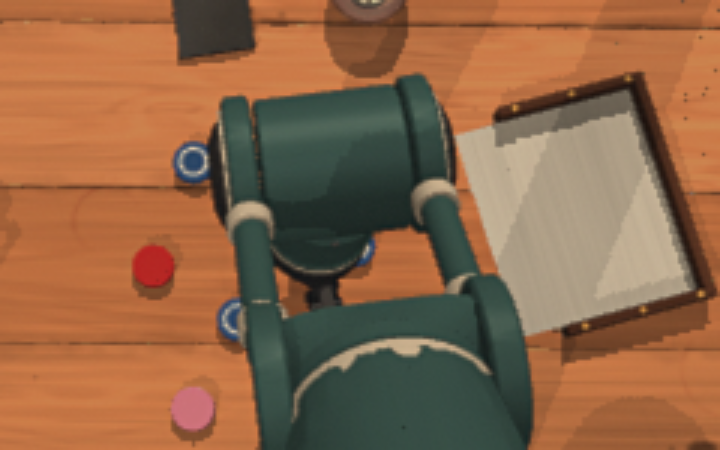

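View pics/s1.png

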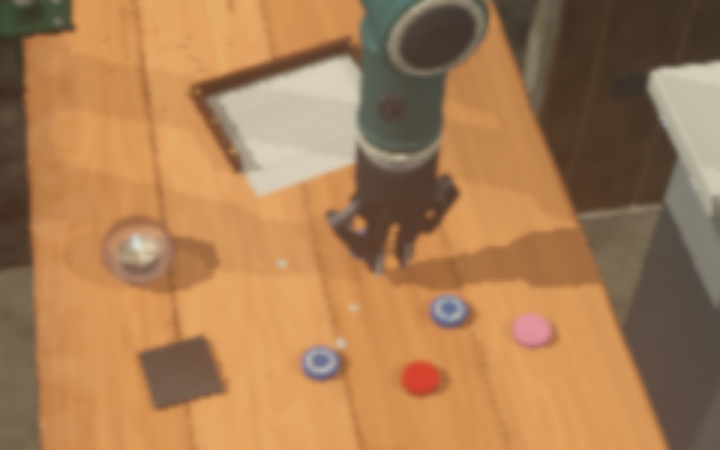

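The hand is behind the middle token and the other two haven't moved. Next I lower it gently to find contact height.

Emit:
servo_tool(
  moves=[
    [195,[0.003,0.003,0.002],0],
    [195,[0,0,0.002],0],
    [195,[0,0,0.0015],0],
    [195,[0,0,0.001],0],
    [195,[0,0,0.001],0],
    [195,[0,0,0],0],
    [195,[0,0,0],0],
    [195,[0,0,0],0],
  ],
)

```text
time: 3.53
tool_pos: [0.5139, 0.0909, 0.0339]
tcp_rot: [1.956, 2.45, -0.009]
wrist_force: [0.4, -0.2, 0.2]
width: 0.232
```

```bash
python3 -c "
from t import *
st((.021,.236,.03))"
```

```text
t 3.53 tcp [0.5139 0.0909 0.0339] tray [0.0239 0.2366] yaw x 102.8 zax [ 0.002 -0.009 -1.   ] F [ 0.4 -0.2  0.2] w 0.232
to go tool [-0.0008 -0.0028  0.0039]
```

Emit:
servo_tool(
  moves=[
    [195,[0,-0.003,0.0015],0],
    [195,[0,0,0.001],0],
    [195,[0,0,0.001],0],
    [195,[0,0,0.001],0],
    [195,[0,0,0],0],
    [195,[0,0,0],0],
    [195,[0,0,0],0],
    [195,[0,0,0],0],
  ],
)

```text
time: 4.2
tool_pos: [0.5103, 0.0899, 0.0287]
tcp_rot: [1.956, 2.45, -0.01]
wrist_force: [0.1, 0.1, 0.2]
width: 0.233
```

Emit:
servo_tool(
  moves=[
    [195,[0,0,0.001],0],
    [195,[0,0,0.001],0],
    [195,[0,0,0.001],0],
    [195,[0,0,0],0],
    [195,[0,0,0],0],
    [195,[0,0,0],0],
    [195,[0,0,0],0],
    [195,[0,0,0],0],
  ],
)

```text
time: 4.87
tool_pos: [0.5106, 0.0899, 0.0255]
tcp_rot: [1.956, 2.45, -0.01]
wrist_force: [-0.7, -0.5, 0.2]
width: 0.233
```

Emit:
servo_tool(
  moves=[
    [195,[0,0,0.001],0],
    [195,[0,0,0.001],0],
    [195,[0,0,0],0],
    [195,[0,0,0],0],
    [195,[0,0,0],0],
    [195,[0,0,0],0],
    [195,[0,0,0],0],
    [195,[0,0,0],0],
  ],
)

```text
time: 5.53
tool_pos: [0.5112, 0.09, 0.0256]
tcp_rot: [1.956, 2.449, -0.009]
wrist_force: [0.2, -0.6, -0.5]
width: 0.233
```

Emit:
servo_tool(
  moves=[
    [195,[0,0,-0.003],0],
    [195,[0,0,-0.0015],0],
    [195,[0,0,0],0],
    [195,[-0.003,0,0],0],
    [195,[-0.004,0,0],0],
    [195,[-0.005,0,0],0],
    [195,[-0.005,0,0],0],
    [195,[-0.005,0,0],0],
  ],
)

```text
time: 6.2
tool_pos: [0.516, 0.0673, 0.0304]
tcp_rot: [1.954, 2.451, -0.01]
wrist_force: [0.5, -0.5, 0.7]
width: 0.235
```

```bash
python3 -c "
from t import *
st((.0,-.019,.03))
c=bot.read_camera('scene');cv2.imwrite('pics/s2.png',cv2.resize(c['pixels'][110:260,220:460,::-1],None,fx=3,fy=3))
"
```

```text
t 6.2 tcp [0.516  0.0673 0.0304] tray [0.0193 0.2134] yaw x 102.87 zax [ 0.001 -0.009 -1.   ] F [ 0.5 -0.5  0.7] w 0.235
to go tool [-0.2331 -0.0058  0.0026]
```

View pics/s2.png

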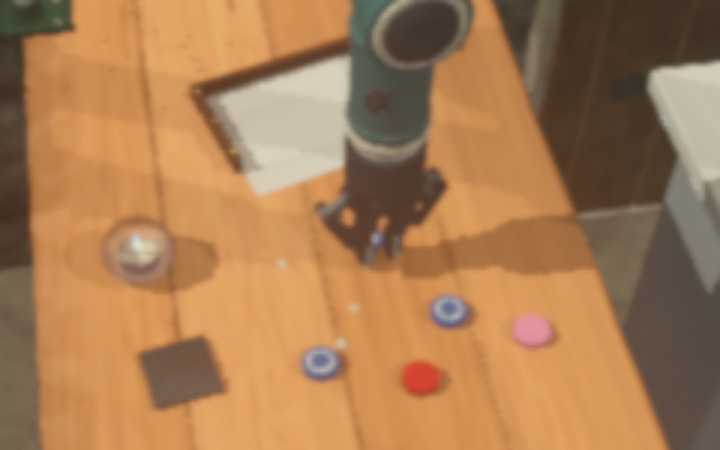

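The token sits between the fingertips, so I push on.

Emit:
servo_tool(
  moves=[
    [195,[-0.007,0,0],0],
    [195,[-0.01,0,0],0],
    [195,[-0.013,0,0],0],
    [195,[-0.013,0,0],0],
    [195,[-0.013,0,0],0],
    [195,[-0.013,0,0],0],
    [195,[-0.013,0,0],0],
    [195,[-0.013,0,0],0],
  ],
)

```text
time: 6.92
tool_pos: [0.5382, -0.0338, 0.0311]
tcp_rot: [1.953, 2.452, -0.011]
wrist_force: [0.6, -0.2, 0.5]
width: 0.236
```

```bash
python3 -c "
from t import *
st((.0,-.019,.03))
"
```

```text
t 6.92 tcp [ 0.5382 -0.0338  0.0311] tray [0.0124 0.1101] yaw x 102.94 zax [ 0.001 -0.01  -1.   ] F [ 0.6 -0.2  0.5] w 0.236
to go tool [-0.1296 -0.0051  0.0023]
```

Emit:
servo_tool(
  moves=[
    [195,[-0.013,-0.0006,0.0006],0],
    [195,[-0.013,-0.0006,0.0003],0],
    [195,[-0.013,-0.0006,0],0],
    [195,[-0.013,-0.0006,0],0],
    [195,[-0.013,-0.0006,0.0002],0],
    [195,[-0.013,-0.0006,0],0],
    [195,[-0.013,-0.0006,0],0],
    [195,[-0.01,-0.0006,0],0],
  ],
)

```text
time: 7.58
tool_pos: [0.557, -0.1458, 0.0309]
tcp_rot: [1.956, 2.45, -0.012]
wrist_force: [-0.4, -0.4, -0.2]
width: 0.236
```

```bash
python3 -c "
from t import *
st((.0,-.019,.031))
c=bot.read_camera('scene');cv2.imwrite('pics/s3.png',cv2.resize(c['pixels'][110:260,220:460,::-1],None,fx=3,fy=3))
"
```

```text
t 7.58 tcp [ 0.557  -0.1458  0.0309] tray [-0.0007 -0.0027] yaw x 102.8 zax [ 0.001 -0.01  -1.   ] F [-0.4 -0.4 -0.2] w 0.236
to go tool [-0.0163  0.0017  0.0001]
```

View pics/s3.png

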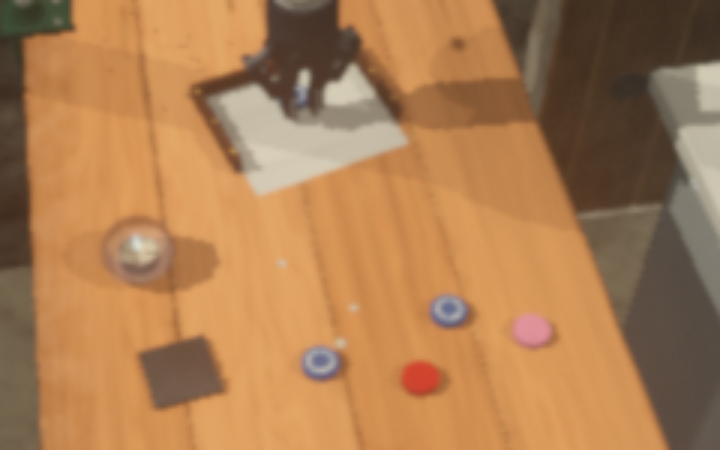

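Emit:
servo_tool(
  moves=[
    [195,[-0.006,0,0],0],
    [195,[-0.005,0,0],0],
    [195,[0,0,0],0],
    [195,[0.005,0,0],0],
    [195,[0.02,0,0],0],
    [195,[0.025,0,-0.02],0.06],
    [195,[0.035,0,-0.02],0.06],
    [195,[0.035,0,0],0.06],
  ],
)

```text
time: 8.3
tool_pos: [0.5394, -0.0407, 0.0697]
tcp_rot: [2.185, 2.247, -0.013]
wrist_force: [1.2, 1.0, 1.2]
width: 0.236
```

```bash
python3 -c "
from t import *
st((.136,.348,.07))
"
```

```text
t 8.3 tcp [ 0.5394 -0.0407  0.0697] tray [0.0117 0.1031] yaw x 91.59 zax [-0.    -0.011 -1.   ] F [1.2 1.  1.2] w 0.236
to go tool [ 0.2683  0.0585 -0.0033]
```

Emit:
servo_tool(
  moves=[
    [195,[0.038,0.01,0],0],
    [195,[0.039,0.01,-0.001],0],
    [195,[0.039,0.01,0],0],
    [195,[0.039,0.01,-0.001],0],
    [195,[0.039,0.01,0],0],
    [195,[0.038,0.008,0],0],
    [195,[0.025,0,0],0],
    [195,[0.01,0,0],0],
  ],
)

```text
time: 8.97
tool_pos: [0.5844, 0.2494, 0.0717]
tcp_rot: [2.18, 2.253, -0.005]
wrist_force: [-0.2, -0.4, 0.5]
width: 0.235
```

```bash
python3 -c "
from t import *
st((.136,.348,.031))
c=bot.read_camera('top');cv2.imwrite('pics/t2.png',cv2.resize(c['pixels'][120:290,240:500,::-1],None,fx=3,fy=3))
for b in blobs(c,*BL,.009): print(b,tray(b[3]).round(4))
"
```

```text
t 8.97 tcp [0.5844 0.2494 0.0717] tray [0.1357 0.3692] yaw x 91.86 zax [ 0.002 -0.007 -1.   ] F [-0.2 -0.4  0.5] w 0.235
to go tool [-0.0202  0.0054  0.0409]
(450.1, 206.0, 121.0, [0.5655, -0.1845, 0.009]) [-0.0034 -0.0422]
```

View pics/t2.png

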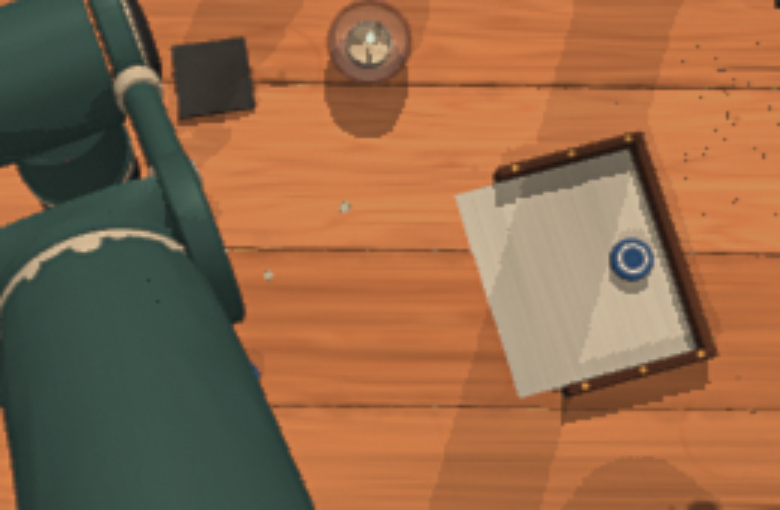

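The first token lies on the floor at tray (-0.003, -0.042), exactly as planned. Next is the far token.

Emit:
servo_tool(
  moves=[
    [195,[-0.008,0.003,0.015],0],
    [195,[-0.006,0.002,0.012],0],
    [195,[-0.002,0,0.006],0],
    [195,[0,0,0.003],0],
    [195,[0,0,0.001],0],
    [195,[0,0,0],0],
    [195,[0,0,0],0],
    [195,[0,0,0],0],
  ],
)

```text
time: 9.68
tool_pos: [0.5869, 0.2316, 0.0324]
tcp_rot: [2.179, 2.256, -0.011]
wrist_force: [-1.0, 0.1, 0.6]
width: 0.238
```

```bash
python3 -c "
from t import *
st((.056,.025,.031))
c=bot.read_camera('scene');cv2.imwrite('pics/s4.png',cv2.resize(c['pixels'][130:280,220:460,::-1],None,fx=3,fy=3))
"
```

```text
t 9.68 tcp [0.5869 0.2316 0.0324] tray [0.1332 0.3513] yaw x 91.97 zax [-0.001 -0.009 -1.   ] F [-1.   0.1  0.6] w 0.238
to go tool [-0.3353  0.0054  0.0043]
```

View pics/s4.png

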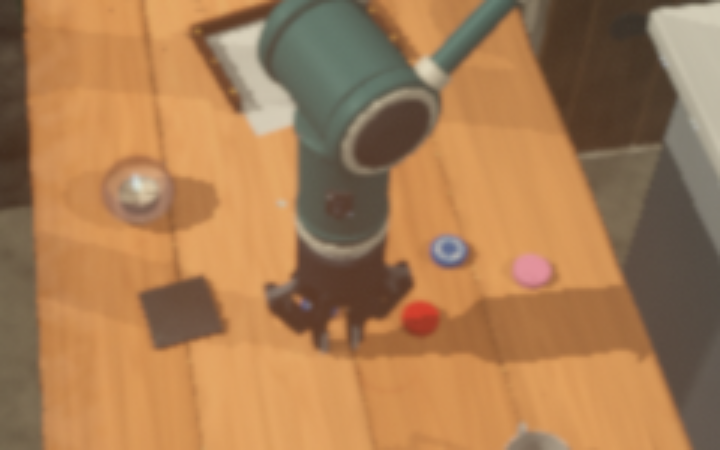

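Emit:
servo_tool(
  moves=[
    [195,[0,0.004,0.001],0],
    [195,[-0.004,0,0.0005],0],
    [195,[-0.006,0,0],0],
    [195,[-0.006,0,0],0],
    [195,[-0.006,0,0],0],
    [195,[-0.009,0,0],0],
    [195,[-0.012,0,0],0],
    [195,[-0.013,0,0],0],
  ],
)

```text
time: 10.4
tool_pos: [0.5951, 0.1732, 0.0335]
tcp_rot: [2.175, 2.257, -0.004]
wrist_force: [0.1, -0.0, -1.0]
width: 0.235
```

```bash
python3 -c "
from t import *
st((.056,.025,.031))
"
```

```text
t 10.4 tcp [0.5951 0.1732 0.0335] tray [0.1249 0.293 ] yaw x 92.13 zax [ 0.003 -0.007 -1.   ] F [ 0.1 -0.  -1. ] w 0.235
to go tool [-0.2767 -0.0016  0.0045]
```

Emit:
servo_tool(
  moves=[
    [195,[0,0,0.002],0],
    [195,[0,0,0.0015],0],
    [195,[0,0,0],0],
    [195,[-0.005,0,0],0],
    [195,[-0.008,0,0.0001],0],
    [195,[-0.012,0,0.0001],0],
    [195,[-0.012,0,0.0001],0],
    [195,[-0.012,0,0.0001],0],
  ],
)

```text
time: 11.07
tool_pos: [0.5969, 0.1186, 0.0297]
tcp_rot: [2.175, 2.257, -0.004]
wrist_force: [-0.1, 0.1, 0.6]
width: 0.235
```

```bash
python3 -c "
from t import *
st((.056,.025,.031))
c=bot.read_camera('scene');cv2.imwrite('pics/s5.png',cv2.resize(c['pixels'][110:260,220:460,::-1],None,fx=3,fy=3))
"
```

```text
t 11.07 tcp [0.5969 0.1186 0.0297] tray [0.1113 0.2401] yaw x 92.11 zax [ 0.003 -0.007 -1.   ] F [-0.1  0.1  0.6] w 0.235
to go tool [-2.221e-01 -1.300e-03  2.000e-04]
```

View pics/s5.png

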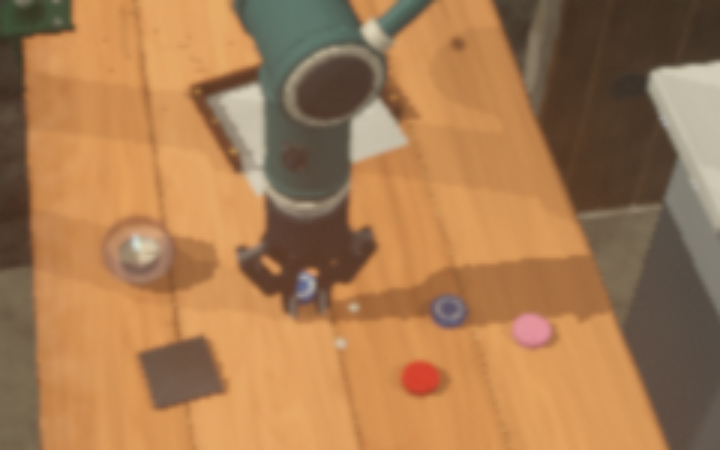

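Emit:
servo_tool(
  moves=[
    [195,[-0.013,-0.001,0],0],
    [195,[-0.013,-0.001,0],0],
    [195,[-0.013,-0.001,0],0],
    [195,[-0.013,-0.001,0],0],
    [195,[-0.013,-0.001,0],0],
    [195,[-0.013,-0.001,0],0],
    [195,[-0.013,-0.001,0],0],
    [195,[-0.013,-0.001,0],0],
  ],
)

```text
time: 11.78
tool_pos: [0.5916, 0.0019, 0.0303]
tcp_rot: [2.178, 2.254, -0.006]
wrist_force: [-0.7, 0.4, 0.0]
width: 0.237
```

```bash
python3 -c "
from t import *
st((.046,.022,.031))
c=bot.read_camera('scene');cv2.imwrite('pics/s6.png',cv2.resize(c['pixels'][110:260,220:460,::-1],None,fx=3,fy=3))
"
```

```text
t 11.78 tcp [0.5916 0.0019 0.0303] tray [0.0737 0.1295] yaw x 91.94 zax [ 0.003 -0.008 -1.   ] F [-0.7  0.4  0. ] w 0.237
to go tool [-0.111  -0.0004  0.0002]
```

View pics/s6.png

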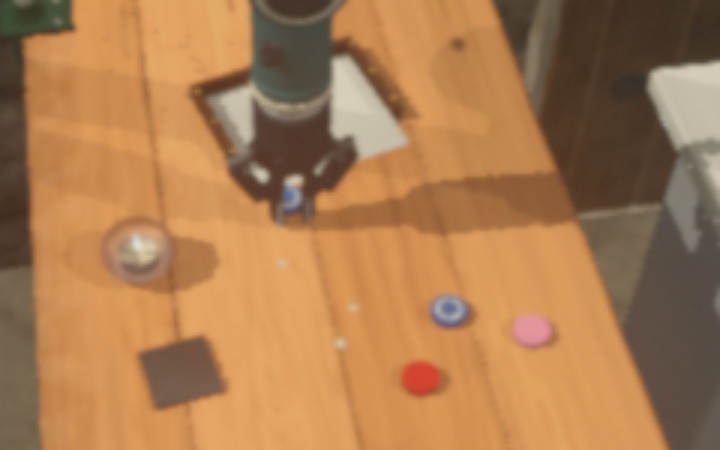

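Emit:
servo_tool(
  moves=[
    [195,[-0.013,-0.0002,0],0],
    [195,[-0.013,-0.0002,0],0],
    [195,[-0.013,0,0],0],
    [195,[-0.013,0,0],0],
    [195,[-0.013,0,0],0],
    [195,[-0.013,0,0],0],
    [195,[-0.012,0,0],0],
    [195,[-0.008,0,0],0],
  ],
)

```text
time: 12.5
tool_pos: [0.5944, -0.1082, 0.0314]
tcp_rot: [2.18, 2.251, -0.006]
wrist_force: [0.4, -0.2, -0.2]
width: 0.235
```

```bash
python3 -c "
from t import *
st((.046,.022,.031))
c=bot.read_camera('scene');cv2.imwrite('pics/s7.png',cv2.resize(c['pixels'][110:260,220:460,::-1],None,fx=3,fy=3))
"
```

```text
t 12.5 tcp [ 0.5944 -0.1082  0.0314] tray [0.0456 0.023 ] yaw x 91.83 zax [ 0.003 -0.008 -1.   ] F [ 0.4 -0.2 -0.2] w 0.235
to go tool [-0.0008  0.0006  0.0004]
```

View pics/s7.png

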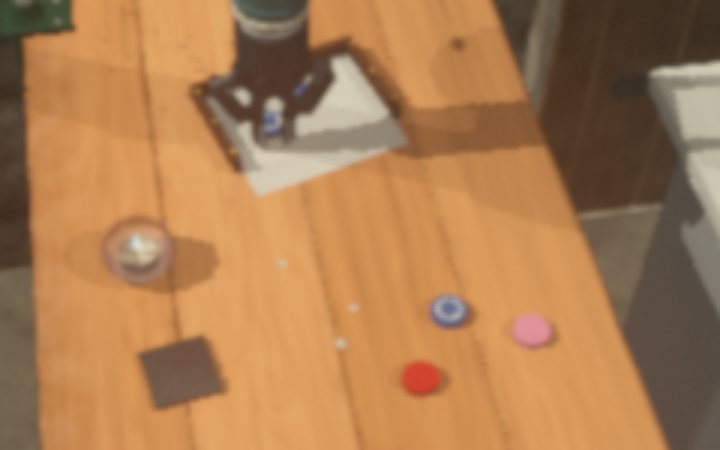

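Emit:
servo_tool(
  moves=[
    [195,[-0.004,0,0],0],
    [195,[0,0,0],0],
    [195,[0.005,0,0],0],
    [195,[0.02,0,0],0],
    [195,[0.03,-0.003,-0.02],-0.05],
    [195,[0.035,-0.01,-0.02],-0.05],
    [195,[0.038,-0.01,0],-0.03],
    [195,[0.038,-0.01,0],0],
  ],
)

```text
time: 13.22
tool_pos: [0.5484, 0.0496, 0.0713]
tcp_rot: [2.033, 2.382, -0.003]
wrist_force: [0.6, 1.0, 1.1]
width: 0.235
```

```bash
python3 -c "
from t import *
st((-.0084,.350,.07))
"
```

```text
t 13.22 tcp [0.5484 0.0496 0.0713] tray [0.0455 0.1874] yaw x 99.03 zax [ 0.007 -0.008 -1.   ] F [0.6 1.  1.1] w 0.235
to go tool [ 0.1546 -0.0737 -0.0005]
```

Emit:
servo_tool(
  moves=[
    [195,[0.033,-0.014,0],0],
    [195,[0.03,-0.014,0],0],
    [195,[0.03,-0.014,0],0],
    [195,[0.028,-0.014,0],0],
    [195,[0.018,-0.01,0],0],
    [195,[0.005,-0.003,0],0],
    [195,[0,0,0],0],
    [195,[0,0,0],0],
  ],
)

```text
time: 13.88
tool_pos: [0.4466, 0.1991, 0.0715]
tcp_rot: [2.013, 2.399, 0.005]
wrist_force: [0.6, 0.3, 0.1]
width: 0.234
```

```bash
python3 -c "
from t import *
st((-.0084,.350,.031))
c=bot.read_camera('top');cv2.imwrite('pics/t3.png',cv2.resize(c['pixels'][120:290,240:500,::-1],None,fx=3,fy=3))
for b in blobs(c,*BL,.009): print(b,tray(b[3]).round(4))
"
```

```text
t 13.88 tcp [0.4466 0.1991 0.0715] tray [-0.0106  0.3593] yaw x 99.99 zax [ 0.009 -0.004 -1.   ] F [0.6 0.3 0.1] w 0.234
to go tool [-0.0088  0.0028  0.0406]
(450.0, 206.0, 120.0, [0.5654, -0.1844, 0.009]) [-0.0035 -0.0421]
(432.0, 194.3, 113.5, [0.5952, -0.14, 0.009]) [ 0.0375 -0.0078]
```

View pics/t3.png

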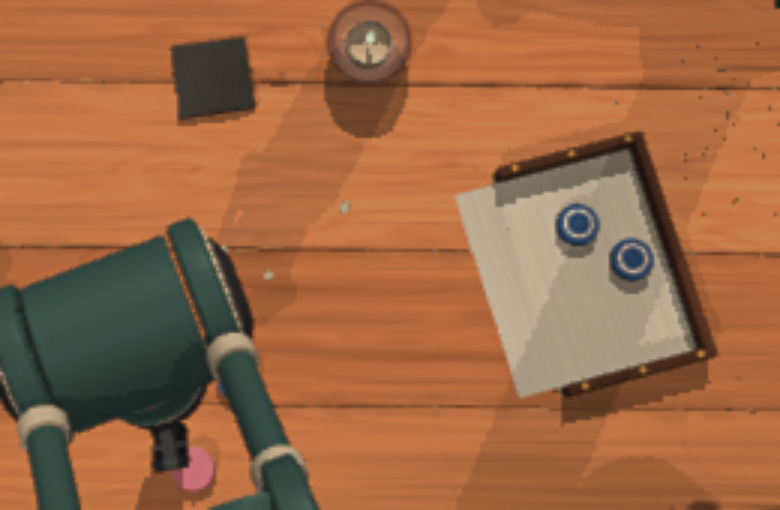

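Emit:
servo_tool(
  moves=[
    [195,[-0.006,0.003,0.012],0],
    [195,[-0.003,0.001,0.013],0],
    [195,[0,0,0.007],0],
    [195,[0,0,0.004],0],
    [195,[0,0,0.002],0],
    [195,[0,0,0],0],
    [195,[0,0,0],0],
    [195,[0,0,0],0],
  ],
)

```text
time: 14.6
tool_pos: [0.459, 0.1866, 0.0337]
tcp_rot: [2.021, 2.388, 0.01]
wrist_force: [-0.4, -0.5, -0.3]
width: 0.236
```

```bash
python3 -c "
from t import *
st((-.042,.026,.031))
s=bot.read_state();R=Ro.from_rotvec(s['tcp_rot']).as_matrix();print('B tool',R.T@(np.array([.4603,.1448,.005])-s['tool_pos']))
c=bot.read_camera('scene');cv2.imwrite('pics/s8.png',cv2.resize(c['pixels'][130:280,220:460,::-1],None,fx=3,fy=3))
"
```

```text
t 14.6 tcp [0.459  0.1866 0.0337] tray [-0.0022  0.3438] yaw x 99.51 zax [ 0.014 -0.004 -1.   ] F [-0.4 -0.5 -0.3] w 0.236
to go tool [-0.3203 -0.0026  0.0046]
B tool [-0.04124242 -0.00596943  0.02888901]
```

View pics/s8.png

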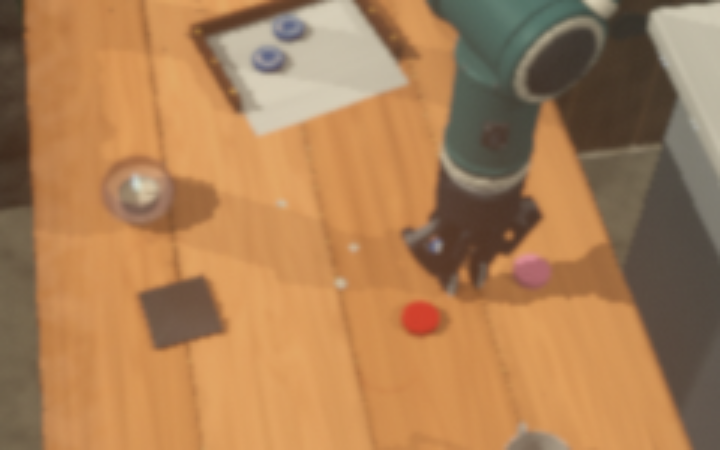

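Emit:
servo_tool(
  moves=[
    [195,[0.001,-0.004,0.0015],0],
    [195,[0,-0.002,0.001],0],
    [195,[0,0,0.0005],0],
    [195,[0,0,0],0],
    [195,[0,0,0],0],
    [195,[-0.003,0,0],0],
    [195,[-0.004,0,0],0],
    [195,[-0.005,0,0],0],
  ],
)

```text
time: 15.32
tool_pos: [0.455, 0.1756, 0.0321]
tcp_rot: [2.017, 2.39, 0.014]
wrist_force: [-0.2, 0.1, 1.0]
width: 0.239
```

```bash
python3 -c "
from t import *
st((-.042,.026,.031))
s=bot.read_state();R=Ro.from_rotvec(s['tcp_rot']).as_matrix();print('B tool',R.T@(np.array([.4603,.1448,.005])-s['tool_pos']))
"
```

```text
t 15.32 tcp [0.455  0.1756 0.0321] tray [-0.0091  0.3344] yaw x 99.66 zax [ 0.017 -0.002 -1.   ] F [-0.2  0.1  1. ] w 0.239
to go tool [-0.3101  0.0024  0.0027]
B tool [-0.03111393 -0.00037728  0.02722747]
```

Emit:
servo_tool(
  moves=[
    [195,[0,0,0.0015],0],
    [195,[-0.004,0,0.0005],0],
    [195,[-0.005,0,0],0],
    [195,[-0.007,0,0],0],
    [195,[-0.01,0,0],0],
    [195,[-0.012,0,0],0],
    [195,[-0.013,0,0],0],
    [195,[-0.013,0,0],0],
  ],
)

```text
time: 15.98
tool_pos: [0.4667, 0.1073, 0.0302]
tcp_rot: [2.015, 2.391, 0.015]
wrist_force: [0.9, 0.5, 0.4]
width: 0.235
```

```bash
python3 -c "
from t import *
st((-.042,.026,.031))
c=bot.read_camera('scene');cv2.imwrite('pics/s9.png',cv2.resize(c['pixels'][110:260,220:460,::-1],None,fx=3,fy=3))
"
```

```text
t 15.98 tcp [0.4667 0.1073 0.0302] tray [-0.0169  0.2656] yaw x 99.76 zax [ 0.017 -0.002 -1.   ] F [0.9 0.5 0.4] w 0.235
to go tool [-0.2409  0.0019  0.0005]
```

View pics/s9.png

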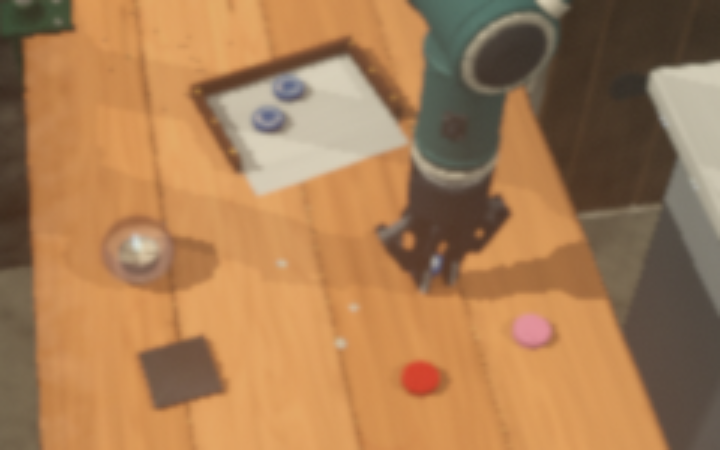

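The last token is nested between the fingertips and moving.

Emit:
servo_tool(
  moves=[
    [195,[-0.013,0,0],0],
    [195,[-0.013,0,0],0],
    [195,[-0.013,0,0],0],
    [195,[-0.013,0,0],0],
    [195,[-0.013,0,0],0],
    [195,[-0.013,0,0],0],
    [195,[-0.013,0,0],0],
    [195,[-0.013,0,0],0],
  ],
)

```text
time: 16.7
tool_pos: [0.4841, -0.0055, 0.0309]
tcp_rot: [2.019, 2.387, 0.013]
wrist_force: [0.5, 0.2, -0.4]
width: 0.238
```

```bash
python3 -c "
from t import *
st((-.042,.026,.031))
"
```

```text
t 16.7 tcp [ 0.4841 -0.0055  0.0309] tray [-0.0316  0.1524] yaw x 99.56 zax [ 0.017 -0.003 -1.   ] F [ 0.5  0.2 -0.4] w 0.238
to go tool [-0.1267  0.0043  0.0007]
```

Emit:
servo_tool(
  moves=[
    [195,[-0.013,0.0005,0],0],
    [195,[-0.013,0.0005,0],0],
    [195,[-0.013,0.0005,0],0],
    [195,[-0.013,0.0005,0],0],
    [195,[-0.013,0.0005,0],0],
    [195,[-0.013,0.0005,0],0],
    [195,[-0.013,0.0005,0],0],
    [195,[-0.013,0,0],0],
  ],
)

```text
time: 17.37
tool_pos: [0.5034, -0.1171, 0.0314]
tcp_rot: [2.024, 2.384, 0.012]
wrist_force: [-0.8, 0.4, -0.4]
width: 0.237
```

```bash
python3 -c "
from t import *
st((-.042,.022,.031))
c=bot.read_camera('scene');cv2.imwrite('pics/s10.png',cv2.resize(c['pixels'][110:260,220:460,::-1],None,fx=3,fy=3))
"
```

```text
t 17.37 tcp [ 0.5034 -0.1171  0.0314] tray [-0.0443  0.0398] yaw x 99.33 zax [ 0.016 -0.003 -1.   ] F [-0.8  0.4 -0.4] w 0.237
to go tool [-0.0174  0.0044  0.0005]
```

View pics/s10.png

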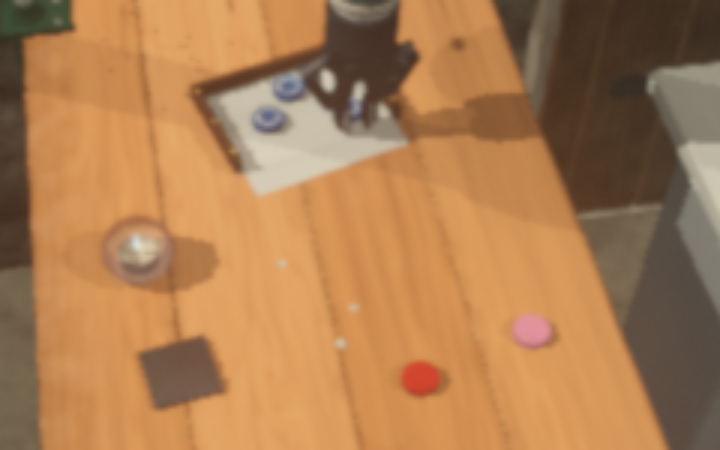

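Emit:
servo_tool(
  moves=[
    [195,[-0.01,0.001,0],0],
    [195,[-0.006,0,0],0],
    [195,[-0.002,0,0],0],
    [195,[0,0,0],0],
    [195,[0.005,0,0],0],
    [195,[0.02,0,0],0],
    [195,[0.03,0,-0.02],0],
    [195,[0.035,0,-0.03],0],
  ],
)

```text
time: 18.08
tool_pos: [0.4896, -0.0534, 0.0749]
tcp_rot: [2.041, 2.378, 0.003]
wrist_force: [-0.1, 0.4, -0.6]
width: 0.237
```

Emit:
servo_tool(
  moves=[
    [195,[0.038,0,-0.03],0],
    [195,[0.038,0,-0.03],0],
    [195,[0.038,0,-0.03],0],
    [195,[0.03,0,-0.02],0],
    [195,[0.01,0,0],0],
    [195,[0,0,0],0],
    [195,[0,0,0],0],
    [195,[0,0,0],0],
  ],
)

```text
time: 18.75
tool_pos: [0.4643, 0.0967, 0.1794]
tcp_rot: [2.027, 2.388, 0.016]
wrist_force: [-0.4, -0.5, -0.4]
width: 0.234
```

```bash
python3 -c "
from t import *
st()
c=bot.read_camera('top');cv2.imwrite('pics/t4.png',cv2.resize(c['pixels'][120:290,240:500,::-1],None,fx=3,fy=3))
c0=dict(np.load('top0.npz'))
for b in blobs(c,*BL,.0115): print(b,tray(b[3]).round(4))
c=bot.read_camera('scene');cv2.imwrite('pics/s11.png',c['pixels'][:,:,::-1])
"
```

```text
t 18.75 tcp [0.4643 0.0967 0.1794] tray [-0.0222  0.256 ] yaw x 99.36 zax [ 0.014  0.002 -1.   ] F [-0.4 -0.5 -0.4] w 0.234
(443.0, 227.0, 124.0, [0.5115, -0.1636, 0.0115]) [-0.0494 -0.0071]
(450.1, 206.0, 121.0, [0.5649, -0.1837, 0.0115]) [-0.0038 -0.0413]
(432.1, 194.2, 117.5, [0.5948, -0.1396, 0.0115]) [ 0.0372 -0.0073]
```

View pics/t4.png

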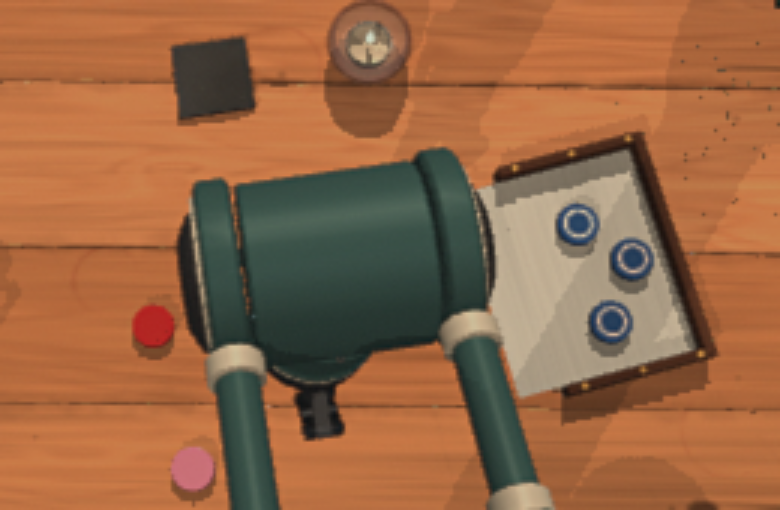

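View pics/s11.png

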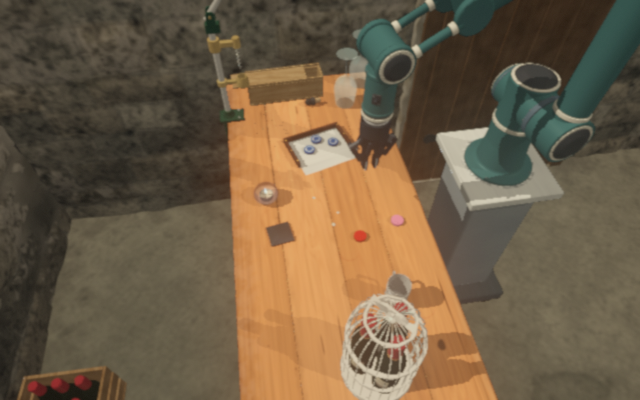

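All three tokens lie flat on the tray floor and well inside its rails. The votive, coaster, cup and look-alikes are where they started, and the hand is clear of everything.

```bash
python3 -c "
from workcell import bot
print(bot.finish_job())"
```

```text
the job is handed in; nothing more can be done
None
```

All three blue tokens are in the tray, and I handed the job in after 18.8 s of robot time. I pushed them in one at a time at about 0.15 m/s, each held between the two nearly closed fingertips about 5 mm above the worktop. One push began a little high, at about 8 mm, and I lowered it before going on.

- **Tokens:** In the last top view the token centres were at tray (x, y) of (-49, -7), (-4, -41) and (37, -7) mm. The limit is y ≤ 37 mm, and the tokens lie flat and apart from each other. The tray's own position is good to about 5 mm, because my two estimates of it differed by roughly that much.
- **Other things:** By eye, the votive with its tealight, the coaster, the steel cup and the red and pink look-alikes had not moved. I did not measure this.
- **Robot:** The hand was clear of everything at the end, and the wrist force readings stayed around 1 N.

No check failed, and the hand-in gave no verdict.

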